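# Return the glue stick and present its pot on the desk carousel

### The job

Stand the orange and white glue stick in the yellow pot of the desk carousel, orange cap still up, and let go of it. Then turn the carousel by its green centre handle until the yellow pot is centred on the red pointer of the foot, and finish with the handle still gripped between the fingers, holding the carousel still there. Leave the mug, mouse and stapler where they are.

Things in the scene. Friction and masses are not known exactly. Their poses are not given: they have to be found in the camera images.
- base: Grey round foot of the carousel, fixed to the desk, 236 mm across, 12 mm high. Origin: centre of its underside, on the turning axis, z axis up. Its front is its own -x direction: there a red pointer, 12 mm high and 20 mm wide, sticks out flat to 158 mm from the axis.
- carousel: White turntable, 220 mm across, turning either way without stops about the foot's vertical axis; stays where left (friction 0.05 N m, about 1 kg). Origin on the axis at desk height, z up. Four pots, centres 72 mm from the axis: yellow at its -x, black at +x (fixed pencils up to 165 mm above the desk), -y and +y (fixed short things, below the rims). When turned right its axes match base.
- marked_pot (a point): Centre of the inner floor of the yellow (marked, empty) pot, 33 mm above the desk. All pots: 62 mm outside diameter, 56 mm inside, rim 113 mm above the desk (80 mm above the inner floor). Axes as carousel.
- handle (a point): Green bar handle on a thin post (18 mm across) in the middle of the carousel, turning with it: 60 mm long along its own x (the line from the yellow pot to the pencil pot), 14 mm thick along its own y, 30 mm high. Origin at the bar's centre, 150 mm above the desk. Grip it across its thickness.
- stick_center (a point): Centre (half-way up) of the glue stick: a loose upright cylinder 30 mm in diameter, 115 mm tall, about 60 g, white with orange cap and bands, standing on the desk, its orange cap up. z axis along it.
- mug_rim (a point): Centre of the mouth of a loose blue mug, 76 mm in diameter, 90 mm high, with a handle reaching about 70 mm from its axis. Bystander.
- mouse: Loose black computer mouse, 100 mm long along its x, 60 mm wide, 33 mm high; origin under its centre. Bystander.
- stapler: Loose blue and black stapler, 130 mm long along its x, 34 mm wide, about 57 mm high; origin under its centre. Bystander.
Mind the look-alikes: they are no part of the job. Leave any blue, grey or turquoise look-alike of the part that bears stick_center alone.

How it is judged:
On the way, in this order (a step that is already met when the one before it is completed fails the run):
1. the glue stick stands in the yellow pot, cap up, and is let go (horizontal distance between stick_center and marked_pot below 0.028 m and z of stick_center in the frame of base between 0.075 and 0.105 m and angle between stick_center's own z axis and vertical below 0.45 rad and contact force between the fingers and stick below 0.1 N and linear speed of stick below 0.03 m/s), for 0.2 s.
2. the yellow pot is at the pointer and the carousel is held still by its handle (x of marked_pot in the frame of base below -0.06 m and y of marked_pot in the frame of base between -0.01 and 0.01 m and angular speed of carousel below 0.1 rad/s and contact force between the fingers and carousel above 2 N and distance between the grasp point and handle below 0.035 m), for 0.2 s.
At the end, for the whole second after the job is handed in: The glue stick stands in the yellow pot, cap up (leaning at most 25 degrees), untouched by the fingers; the pot's centre is within 10 mm sideways of the red pointer's line, on its side; the carousel is still, its handle gripped (over 2 N, grasp point within 35 mm of the bar's centre) (all of step 2 and horizontal distance between stick_center and marked_pot below 0.028 m and z of stick_center in the frame of base between 0.075 and 0.105 m and angle between stick_center's own z axis and vertical below 0.45 rad and contact force between the fingers and stick below 0.1 N); the arm keeps its last pose, push and grip.
It fails at once if the mug, mouse or stapler is moved by more than 30 mm (distance of any of mug_rim, mouse, stapler from where it was at the start of the episode above 0.03 m).
It also fails if it takes over 69 s, if anything falls off the work surface, if the arm or the gripper's body presses on something with over 40 N, if the wrist force passes 120 N, or if a joint passes its speed limit or range.

### The arm

A 6-joint arm with a two-finger parallel gripper is mounted at the origin on the work surface. World frame = base frame: x ahead of the robot, y to its left, z up, the work surface at z = 0. Lengths are in m, angles in rad, forces in N, time in s.
With the tool pointing down it reaches from about 0.325 to 0.9 m from the base axis. Payload 6.1 kg.
Tool frame: the origin (TCP) lies between the finger pads; the fingertips stand 14 mm ahead of it and the grasp point (between the pads) lies 5 mm behind it; z points along the fingers, x is the direction in which the jaws open and shut, and the axes are right-handed (so a half turn about z gives the same grasp; the last joint's range is limited). The gripper opens to 87 mm and grips with 3 to 60 N. Pads are 19 mm wide; open, the fingers measure 117 mm over their backs; the gripper's body (75 mm by 190 mm) begins 51 mm behind the grasp point.
Start: joints at [-1.466, 0.22, 1.526, -0, 1.395, -0.126], TCP at [0.143, -0.608, 0.237] pointing down, gripper open.
Joint ranges: [-2.98, 2.98], [-0.91, 2.08], [0.09, 2.57], [-1.24, 4.39], [0.2, 2.65], [-2.68, 2.68]. Speed limits (rad/s): [2.57, 2.57, 3.01, 3.14, 3.14, 3.14].

### API

Orientations are given as a unit quaternion [x, y, z, w].
In Python, from station import robot gives the robot as it stands. The module is installed in compiled form; this text tells all that it offers.
- The arm moves only by the tool servo_tool, never from a script. Its argument "commands" is a list that holds one entry, the list of rows, each a list of 4 numbers: the shift along the tool's x, y, z in cm, then the turn about the tool's z in rad. In form: [[[dx, dy, dz, roll], ...]]. A call has 1 to 12 rows; each row is the pose to reach, as a shift and turn from the pose commanded when the call began, along the tool's axes at that moment; what a row does not reach only later rows make up. A row lasts 1/10 s, in which the tool goes at most 50 mm and 8.59 degrees, less where a joint would pass 70% of its speed; a pose out of reach is approached as far as the arm can. A call with a gripper value outside its range is refused whole. "gripper" is the closure, from 0 (fully open) to 1 (shut), set as the call begins (left out, the last holds). The fingers move at their own pace and stop on an object; "grip_force" is the grip in N (left out, the last holds). Time passes only in rows, so rows that repeat a pose let the fingers close. It gives the time, the measured TCP pose, the force and the opening at its end, in the units of the state.
- robot.get_obs(): the state, without advancing time (a new reading comes with each control period).
- robot.read_camera(name): name is "scene" or "top"; returns (picture, depth): 400x640x3 uint8, red, green, blue; 400x640 float32, m along the optical axis (not along the pixel's ray), 0 where there is no reading.
- robot.camera_model(name): a dict with "fovy" (degrees; the focal length in pixels is half the picture's height over the tangent of half this angle, whatever the lens; pixels are square), "cx", "cy" (the principal point, pixels), "pose" (4x4, takes a point from camera to world coordinates). Camera axes: x right, y up, looking along -z (the intrinsics and any distortion apply to the point x, -y, -z); pixel columns grow to the right and rows downward; lengths in m; the calibration is good to about 2 mm. A picture is of the moment at which its call begins. camera_model takes no time and is no camera call.
- robot.finish_job(): hands the job in, once; it reports no verdict.
Trained networks look in the newest picture that a camera, given by its name, has taken for a name from the list of things; names that differ only in an ending like _2 or _b are one class to them, and where a whole thing is asked for, a point or a joint stands for the part that bears it (a point fixed in the world has none). Each returns a list of dicts, best first, with "score" (0 to 1); they miss things now and then, are a little off and sometimes report something else, mostly with a low value. They report only what shows in the picture. A call takes as long as a camera call. They do not tell look-alikes from the thing itself.
- robot.silhouettes(query, camera): "region" (400x640 bool, what is visible of it) and "box" ([left, top, right, bottom] in pixels, round what is visible of it).
The state is a dict: "time_s": time; "qpos": joint angles; "dq": joint speeds; "tau": joint torques, N m; "tool_pos": TCP position; "tcp_rot": TCP orientation; "wrist_force": force on the tool from outside, world axes, zero at the start; "ft_torque": the same for the moment, N m; "width": finger opening in m.
Only numpy, scipy, OpenCV 4.12 (cv2) and the standard library are available. Lean on these libraries where they do the work, as an engineer would, in place of code of your own. Each camera call takes 0.05 s, during which the arm holds its last target.

## Working session

There is one attempt and no reset: what is moved stays moved. The work goes in short steps, Python scripts to look and compute and a tool call to move; the robot and the scene stay as the last step left them, time stands still between calls to the robot, and variables do not carry over. Pictures are saved under pics/ and viewed, and the job is handed in when it is done.

Besides the shell and the picture viewer there is one more tool, called after "Emit:" as a command line: name --argument value ..., lists and objects as JSON in quotes. servo_tool: Moves the arm, as the interface text tells. Its arguments: {"type":"object","properties":{"commands":{"type":"array","items":{"type":"array","items":{"type":"array","items":{"type":"number"}}}},"gripper":{"type":"number"},"grip_force":{"type":"number"}},"required":["commands"]}

```bash
mkdir -p pics; python3 - <<'E'
from station import robot
import cv2,numpy as np
for c in ("scene","top"):
    im,d=robot.read_camera(c); cv2.imwrite(f"pics/{c}0.png",im[:,:,::-1]); np.savez(f"{c}0.npz",im=im,d=d)
    m=robot.camera_model(c); print(c,{k:(np.round(v,3).tolist() if k=='pose' else v) for k,v in m.items()})
o=robot.get_obs(); print(o)
E
```

```text
scene {'fovy': 43.06480688196662, 'cx': 326.20368818467296, 'cy': 201.0690941251912, 'pose': [[-0.383, -0.779, 0.496, 1.154], [0.924, -0.323, 0.206, 0.246], [-0.0, 0.537, 0.844, 1.174], [0.0, 0.0, 0.0, 1.0]]}
top {'fovy': 50.64202101784163, 'cx': 313.58638184247025, 'cy': 203.67155199399028, 'pose': [[0.026, 0.99, -0.138, 0.375], [-1.0, 0.027, 0.011, -0.003], [0.014, 0.138, 0.99, 1.285], [0.0, 0.0, 0.0, 1.0]]}
{'time_s': 0.1, 'qpos': array([-1.46612511e+00,  2.21141365e-01,  1.52750559e+00,  5.11245252e-06,
        1.39471968e+00, -1.26093397e-01]), 'dq': array([-5.21242384e-04, -5.29250033e-04, -1.54955808e-03,  2.55424961e-04,
       -4.92504752e-05,  5.93399294e-04]), 'tau': array([ 7.28735758e-04, -4.95946705e+01, -3.88517618e+01,  7.03305728e-02,
        5.16030611e-02, -3.66857068e-05]), 'tool_pos': array([ 0.1428958 , -0.60788626,  0.23554559]), 'tcp_rot': array([ 7.83811232e-01, -6.20998523e-01, -6.18646984e-04, -6.35641086e-04]), 'wrist_force': array([ 0.12750635, -0.54879699,  0.76675395]), 'ft_torque': array([-0.02092878,  0.00958518,  0.00124639]), 'width': 0.08684428325225438}
```

View pics/scene0.png

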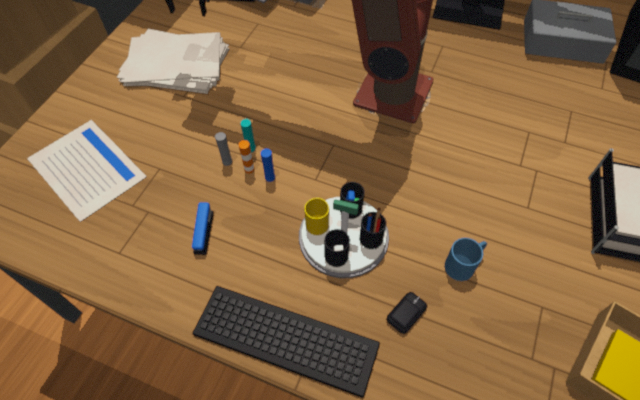

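View pics/top0.png

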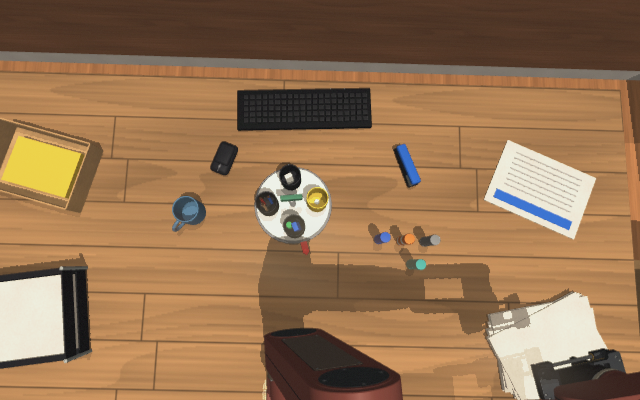

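The orange/white stick is at scene (246,155) and top (408,239). Its look-alikes in the top view are blue (383,237), grey (430,240) and turquoise (420,265). The carousel is at top (292,203), the yellow pot at (316,199) and the red pointer at (306,247). Next I'll measure and check a crop.

```bash
cat > h.py <<'E'
from station import robot
import numpy as np,cv2
def cloud(c,d):
    m=robot.camera_model(c); f=200/np.tan(np.radians(m['fovy'])/2)
    v,u=np.mgrid[0:400,0:640].astype(float)
    P=np.stack([(u-m['cx'])/f*d,-(v-m['cy'])/f*d,-d,np.ones_like(d)],-1)
    return (P@np.array(m['pose']).T)[...,:3]
def circ(p):
    A=np.c_[2*p,np.ones(len(p))]; s=np.linalg.lstsq(A,(p**2).sum(1),rcond=None)[0]
    return s[:2],np.sqrt(s[2]+s[0]**2+s[1]**2)
E
python3 - <<'E'
from h import *
for c in ("scene","top"):
    z=np.load(c+"0.npz"); im,d=z['im'],z['d']; X=cloud(c,d); hsv=cv2.cvtColor(im,cv2.COLOR_RGB2HSV)
    if c=="scene": cr=im[110:280,190:400]
    else: cr=im[150:290,220:450]
    cv2.imwrite(f"pics/crop_{c}.png",cv2.resize(cr,None,fx=3,fy=3,interpolation=cv2.INTER_CUBIC)[:,:,::-1])
    for q in ("stick_center","marked_pot","handle","carousel","base","mug_rim","mouse","stapler"):
        for r in robot.silhouettes(q,c)[:5]:
            g=r['region']; p=X[g&(d>0)]
            if len(p)<5: continue
            t=p[p[:,2]>np.percentile(p[:,2],97)-0.006]
            print(c,q,round(r['score'],2),np.round(r['box']),'med',np.round(np.median(p,0),3),'top',np.round(t.mean(0),3),len(t), 'rgb',np.median(im[g],0))
E
```

```text
scene stick_center 0.82 [236. 142. 257. 174.] med [ 0.458 -0.278  0.07 ] top [ 0.451 -0.284  0.113] 82 rgb [114.  86.  31.]
scene stick_center 0.72 [215. 133. 234. 164.] med [ 0.458 -0.349  0.073] top [ 0.45  -0.355  0.114] 73 rgb [67. 63. 61.]
scene stick_center 0.61 [240. 122. 257. 153.] med [ 0.387 -0.307  0.085] top [ 0.383 -0.314  0.113] 73 rgb [21. 80. 74.]
scene marked_pot 0.92 [301. 180. 388. 276.] med [0.568 0.051 0.053] top [0.552 0.054 0.16 ] 218 rgb [113.  99.  79.]
scene handle 0.7 [301. 181. 389. 274.] med [0.567 0.051 0.051] top [0.551 0.055 0.16 ] 223 rgb [113. 101.  80.]
scene carousel 0.73 [303. 179. 386. 277.] med [0.568 0.051 0.052] top [0.552 0.054 0.16 ] 220 rgb [113.  99.  80.]
scene base 0.94 [298. 186. 389. 278.] med [0.572 0.053 0.041] top [0.553 0.052 0.159] 228 rgb [113.  99.  85.]
scene base 0.48 [389. 291. 429. 332.] med [0.695 0.26  0.028] top [0.698 0.257 0.031] 452 rgb [47. 43. 43.]
scene mug_rim 0.55 [444. 238. 489. 283.] med [0.507 0.349 0.049] top [0.523 0.348 0.088] 181 rgb [38. 56. 69.]
scene mouse 0.91 [386. 288. 427. 333.] med [0.695 0.261 0.02
[... 854 characters left out ...]
0.164] 145 rgb [173. 165. 146.]
top carousel 0.72 [256. 166. 328. 241.] med [0.544 0.045 0.032] top [0.547 0.055 0.164] 144 rgb [173. 165. 145.]
top carousel 0.61 [253. 168. 333. 252.] med [0.541 0.043 0.031] top [0.546 0.057 0.163] 155 rgb [168. 161. 140.]
top base 0.77 [253. 166. 332. 252.] med [0.54  0.043 0.031] top [0.546 0.059 0.162] 162 rgb [165. 155. 131.]
top mug_rim 0.77 [171. 197. 203. 231.] med [0.515 0.362 0.036] top [0.517 0.345 0.091] 112 rgb [71. 85. 91.]
top mouse 0.67 [208. 141. 237. 174.] med [0.683 0.259 0.029] top [0.695 0.259 0.034] 235 rgb [45. 44. 44.]
top stapler 0.58 [391. 147. 419. 188.] med [ 0.671 -0.295  0.045] top [ 0.643 -0.31   0.054] 144 rgb [ 56. 104. 184.]
```

```bash
python3 - <<'E'
from h import *
for c in ("scene","top"):
    z=np.load(c+"0.npz"); im,d=z['im'],z['d']; X=cloud(c,d); hsv=cv2.cvtColor(im,cv2.COLOR_RGB2HSV).astype(int); H,S,V=hsv[...,0],hsv[...,1],hsv[...,2]
    vv,uu=np.mgrid[0:400,0:640]
    near=lambda u,v,r:(abs(uu-u)<r)&(abs(vv-v)<r)
    if c=='top': S0=near(408,239,14);C0=near(292,203,60)
    else: S0=near(246,155,22);C0=near(344,236,60)
    tp=S0&(X[...,2]>0.105); p=X[tp]; print(c,'stick top',len(p),np.round(p.mean(0),4),np.round(p.min(0),3),np.round(p.max(0),3), np.median(hsv[tp],0))
    for n,m in (('yellow',C0&(H>20)&(H<33)&(S>150)&(X[...,2]>0.03)),('green',C0&(H>60)&(H<85)&(S>100)&(X[...,2]>0.14)),('red',C0&((H<5)|(H>174))&(S>150)&(X[...,2]<0.025))):
        p=X[m]; print(n,len(p), np.round(p.mean(0),4) if len(p) else '')
        if n=='yellow' :
            r=p[p[:,2]>0.108]; print(' rim',len(r),circ(r[:,:2]))
        if n=='green':
            q=p[p[:,2]>0.155][:,:2]; w,V2=np.linalg.eigh(np.cov(q.T)); print(' c',q.mean(0),V2[:,1],np.sqrt(w))
    m=C0&(V>150)&(S<60)&(X[...,2]>0.01)&(X[...,2]<0.05); p=X[m]
    print('table',len(p),np.median(p[:,2]))
    h=cv2.convexHull((p[:,:2]).astype(np.float32))[:,0]; print(circ(h.astype(float)))
    # sticks neighbours
E
```

```text
scene stick top 186 [ 0.5247 -0.2097  0.2208] [ 0.434 -0.347  0.105] [1.154 0.246 1.174] [ 16.  208.  188.5]
yellow 735 [ 0.5641 -0.0251  0.0862]
 rim 98 (array([0.8580482, 0.0898993]), np.float64(0.32227505348998176))
green 203 [0.5531 0.0482 0.1591]
 c [0.5522106  0.04756893] [-0.13253429  0.99117842] [0.00417923 0.01552877]
red 0 
table 1856 0.026508188579049463
(array([0.55002791, 0.04276226]), np.float64(0.11225888699945587))
top stick top 92 [ 0.4471 -0.2791  0.1277] [ 0.375 -0.298  0.106] [ 0.461 -0.003  1.285] [ 14.  177.5 235. ]
yellow 362 [ 0.5601 -0.0258  0.0614]
 rim 55 (array([ 0.55596939, -0.02514672]), np.float64(0.028746813832887786))
green 0 
 c [nan nan] [nan nan] [nan nan]
red 70 [0.419  0.0063 0.0129]
table 2251 0.028634513503257297
(array([0.54887178, 0.04516913]), np.float64(0.11412827478022874))
  avg = a.mean(axis, **keepdims_kw)
  ret = um.true_divide(
<stdin>:14: RuntimeWarning: Degrees of freedom <= 0 for slice
  c *= np.true_divide(1, fact)
  c *= np.true_divide(1, fact)
<stdin>:14: RuntimeWarning: Mean of empty slice.
```

View pics/crop_top.png

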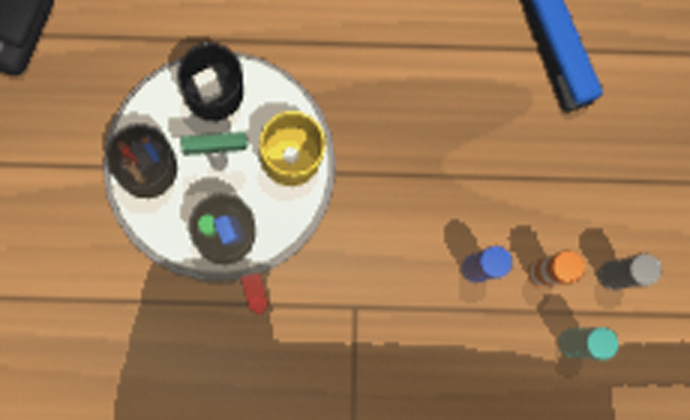

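View pics/crop_scene.png

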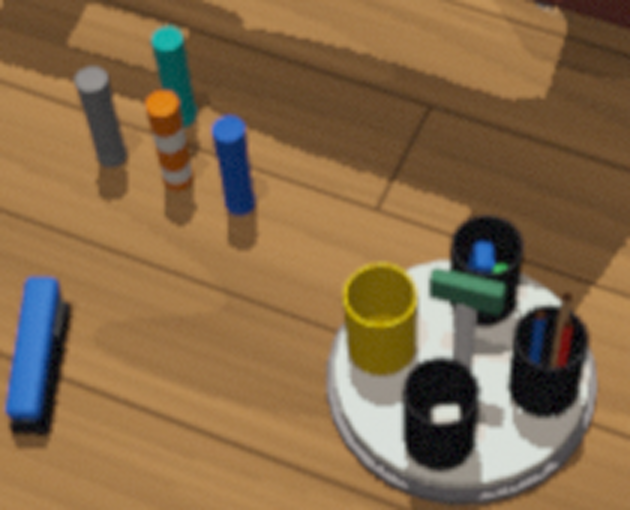

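```bash
python3 - <<'E'
from h import *
for c,boxes in (("top",dict(o=(396,230,418,250),g=(419,230,443,250),b=(372,228,393,246),t=(405,256,428,275))),("scene",dict(o=(236,138,258,175),g=(214,131,235,166),b=(259,147,276,183),t=(240,117,258,140)))):
    z=np.load(c+"0.npz"); im,d=z['im'],z['d']; X=cloud(c,d)
    for n,(a,b,e,f) in boxes.items():
        p=X[b:f,a:e].reshape(-1,3); p=p[(p[:,2]>.110)&(p[:,2]<.125)]
        h=cv2.minEnclosingCircle(p[:,:2].astype(np.float32)); print(c,n,len(p),np.round(p.mean(0),4),'enc',np.round(h[0],4),round(h[1],4))
z=np.load("top0.npz");X=cloud("top",z['d']);im=z['im']
hsv=cv2.cvtColor(im,cv2.COLOR_RGB2HSV).astype(int)
P=X[185:215,278:306].reshape(-1,3);hh=hsv[185:215,278:306].reshape(-1,3)
k=P[:,2]>0.15; q=P[k]; print('handle top',k.sum(),np.median(hh[k],0))
k=k&(hh[:,0]>40)&(hh[:,0]<95)&(hh[:,1]>80);q=P[k][:,:2]
w,V=np.linalg.eigh(np.cov(q.T));print(len(q),P[k].mean(0),V[:,1],np.sqrt(12*w), cv2.minAreaRect(q.astype(np.float32)))
m=((hsv[...,0]<6)|(hsv[...,0]>172))&(hsv[...,1]>140); m[:238]=0;m[256:]=0;m[:,:298]=0;m[:,316:]=0
q=X[m];print('red',len(q),q.mean(0),cv2.minAreaRect(q[:,:2].astype(np.float32)),q.min(0),q.max(0))
for c,b in (("top",(235,150,350,260)),):
    z=np.load(c+"0.npz");X=cloud(c,z['d']);S=hsv
    p=X[150:260,235:350].reshape(-1,3);s=hsv[150:260,235:350].reshape(-1,3)
    for lo,hi in ((.107,.118),):
        k=(s[:,0]>20)&(s[:,0]<34)&(s[:,1]>120)&(p[:,2]>lo)&(p[:,2]<hi);print('yel',k.sum(),circ(p[k][:,:2]),cv2.minEnclosingCircle(p[k][:,:2].astype(np.float32)))
E
```

```text
top o 89 [ 0.4478 -0.2822  0.1151] enc [ 0.4481 -0.283 ] 0.015
top g 90 [ 0.4478 -0.3533  0.1157] enc [ 0.4476 -0.3543] 0.0148
top b 90 [ 0.4509 -0.2155  0.1157] enc [ 0.4511 -0.2159] 0.0147
top t 94 [ 0.3788 -0.3134  0.1149] enc [ 0.3793 -0.3139] 0.0152
scene o 80 [ 0.4508 -0.2834  0.1132] enc [ 0.4496 -0.284 ] 0.0162
scene g 69 [ 0.4507 -0.3552  0.1139] enc [ 0.4515 -0.3553] 0.0161
scene b 76 [ 0.454  -0.2168  0.1137] enc [ 0.4532 -0.2166] 0.0161
scene t 67 [ 0.3813 -0.3145  0.1136] enc [ 0.3801 -0.3131] 0.0165
handle top 132 [ 69.   91.5 143. ]
94 [0.54723179 0.04481616 0.16525113] [-0.08365201  0.99649503] [0.01174913 0.05485014] ((0.5476793050765991, 0.045371003448963165), (0.011189078912138939, 0.05366206169128418), 3.015965700149536)
red 73 [0.41912615 0.00641058 0.01276891] ((0.41830208897590637, 0.00585538987070322), (0.03769698366522789, 0.017976218834519386), 20.136859893798828) [ 0.39978949 -0.00422204 -0.00280295] [0.43553128 0.01752299 0.01777368]
yel 66 (array([ 0.55638141, -0.02519806]), np.float64(0.028975000648707637)) ((0.5564388036727905, -0.02500142529606819), 0.03060026280581951)
```

The crops confirm it: the orange/white banded stick stands between blue, grey and turquoise, at about (0.449,-0.283) m. The carousel axis is at about (0.549,0.0445) and the yellow pot at (0.556,-0.025). The pointer direction is about -163.7°, so the carousel turns roughly 79° clockwise. First I'll move above the stick with the jaws along world x, part closed.

Emit:
servo_tool --commands '[[[-24.6,-37.3,0,-1.445],[-24.6,-37.3,0,-1.445],[-24.6,-37.3,0,-1.445],[-24.6,-37.3,0,-1.445],[-24.6,-37.3,0,-1.445],[-24.6,-37.3,0,-1.445],[-24.6,-37.3,0,-1.445],[-24.6,-37.3,0,-1.445],[-24.6,-37.3,0,-1.445],[-24.6,-37.3,0,-1.445],[-24.6,-37.3,0,-1.445],[-24.6,-37.3,0,-1.445]]]' --gripper 0.35 --grip_force 15

```text
time_s: 2.1
tool_pos: [0.4496, -0.2838, 0.2366]
tcp_rot: [0.999, 0.051, -0.0, 0.0]
wrist_force: [-0.1, -0.0, 0.6]
width: 0.0563
```

Emit:
servo_tool --commands '[[[0,0,4,0],[0,0,8,0],[0,0,11,0],[0,0,12.5,0],[0,0,13.5,0],[0,0,13.5,0],[0,0,13.5,0]]]'

```text
time_s: 2.8
tool_pos: [0.4505, -0.2846, 0.103]
tcp_rot: [0.999, 0.052, 0.001, 0.001]
wrist_force: [0.4, -0.5, 0.3]
width: 0.0565
```

Emit:
servo_tool --commands '[[[0,0,0,0],[0,0,0,0],[0,0,0,0],[0,0,0,0],[0,0,0,0],[0,0,0,0],[0,0,0,0]]]' --gripper 1

```text
time_s: 3.5
tool_pos: [0.45, -0.2838, 0.1018]
tcp_rot: [0.999, 0.052, 0.0, 0.0]
wrist_force: [0.5, -0.4, 2.0]
width: 0.0297
```

Emit:
servo_tool --commands '[[[0,0,-2,0],[0,0,-5,0],[0,0,-9,0],[0,0,-13,0],[0,0,-15,0],[0,0,-15,0],[0,0,-15,0]]]'

```text
time_s: 4.2
tool_pos: [0.4496, -0.2835, 0.251]
tcp_rot: [0.999, 0.052, -0.0, -0.0]
wrist_force: [-0.1, 0.8, -1.3]
width: 0.0299
```

```bash
python3 - <<'E'
from h import *
im,d=robot.read_camera("scene"); cv2.imwrite("pics/s1.png",cv2.resize(im[60:290,180:420],None,fx=2.5,fy=2.5)[:,:,::-1])
o=robot.get_obs();print(o['tool_pos'],o['width'],o['wrist_force'])
E
```

```text
[ 0.44915664 -0.28306737  0.24985212] 0.029595139569012073 [ 0.21653248  0.31250948 -1.79352386]
```

View pics/s1.png

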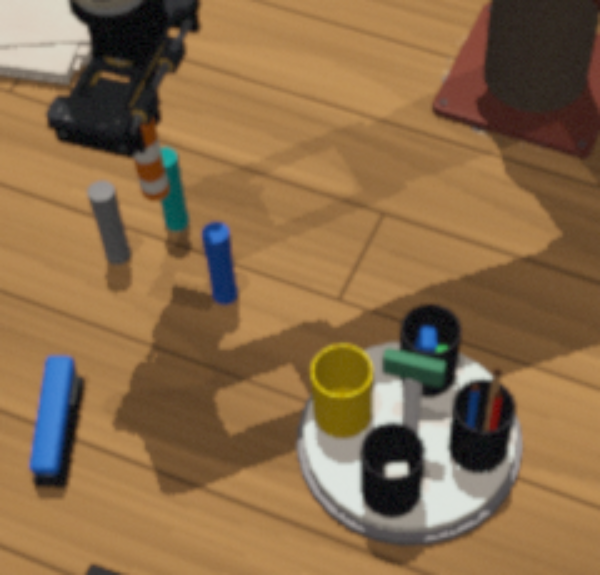

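The stick is held upright, and its neighbours are undisturbed. Now I'll carry it over the yellow pot.

Emit:
servo_tool --commands '[[[2,-4,0,0],[4.5,-8,0,0],[7,-12.5,0,0],[9.5,-17,0,0],[11.5,-21,0,0],[13,-23.8,0,0],[13.3,-24.5,0,0],[13.3,-24.5,0,0],[13.3,-24.5,0,0],[13.3,-24.5,0,0]]]'

```text
time_s: 5.25
tool_pos: [0.5558, -0.0274, 0.2509]
tcp_rot: [0.999, 0.052, -0.001, 0.0]
wrist_force: [0.7, -0.8, -1.0]
width: 0.0292
```

```bash
python3 - <<'E'
from h import *
for c in("scene","top"):
    im,d=robot.read_camera(c); cr=im[130:290,250:430] if c=="scene" else im[140:270,220:400]
    cv2.imwrite(f"pics/{c}2.png",cv2.resize(cr,None,fx=3,fy=3)[:,:,::-1])
o=robot.get_obs();print(o['tool_pos'],o['tcp_rot'],o['width'])
E
```

```text
[ 0.55607581 -0.02736077  0.25141571] [ 9.98673680e-01  5.14864663e-02 -1.41982178e-04  7.34960436e-05] 0.029152285405232944
```

View pics/scene2.png

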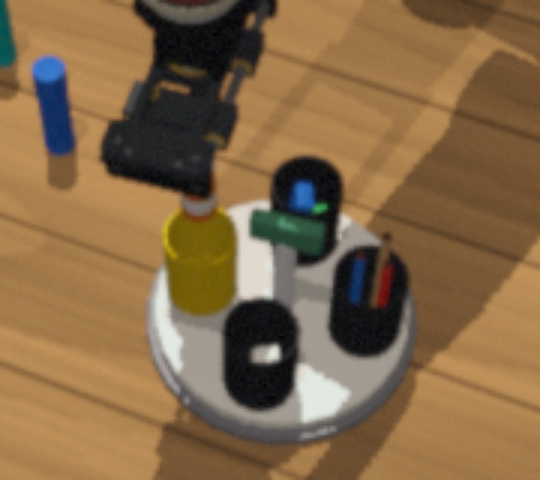

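The stick hangs over the pot, with its bottom at crop (200,205). I'll lower it.

Emit:
servo_tool --commands '[[[0.1,-0.1,3,0],[0.1,-0.1,6,0],[0.1,-0.1,8.5,0],[0.1,-0.1,10,0],[0.1,-0.1,11,0],[0.1,-0.1,11.3,0],[0.1,-0.1,11.3,0],[0.1,-0.1,11.3,0]]]'

```text
time_s: 6.15
tool_pos: [0.5582, -0.0252, 0.1399]
tcp_rot: [0.999, 0.052, 0.001, 0.0]
wrist_force: [0.4, 0.5, -0.3]
width: 0.0297
```

```bash
python3 - <<'E'
from h import *
im,d=robot.read_camera("scene"); cr=im[130:290,250:430]
cv2.imwrite(f"pics/s3.png",cv2.resize(cr,None,fx=3,fy=3)[:,:,::-1])
o=robot.get_obs();print(o['tool_pos'],o['wrist_force'],o['width'])
E
```

```text
[ 0.55822162 -0.02507901  0.13990489] [-0.03141679 -0.30928652 -0.0395031 ] 0.029778273457267596
```

View pics/s3.png

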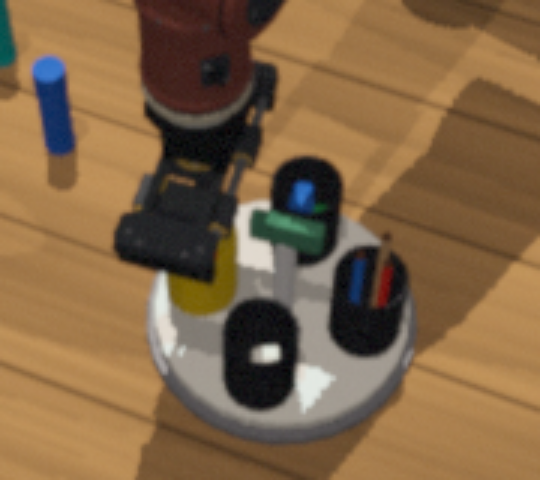

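Emit:
servo_tool --commands '[[[0,0,0.3,0],[0,0,0.3,0],[0,0,0.3,0]]]'

```text
time_s: 6.5
tool_pos: [0.5573, -0.0249, 0.1357]
tcp_rot: [0.999, 0.053, 0.0, 0.0]
wrist_force: [0.4, 0.7, -0.8]
width: 0.0298
```

Emit:
servo_tool --commands '[[[0,0,0,0],[0,0,0,0],[0,0,0,0],[0,0,0,0],[0,0,0,0],[0,0,0,0],[0,0,0,0],[0,0,0,0]]]' --gripper 0.3

```text
time_s: 7.3
tool_pos: [0.5573, -0.0249, 0.1355]
tcp_rot: [0.999, 0.052, 0.0, 0.0]
wrist_force: [0.0, 0.3, 0.5]
width: 0.0608
```

Emit:
servo_tool --commands '[[[0,0,-2,0],[0,0,-5,0],[0,0,-9,0],[0,0,-11,0],[0,0,-11,0],[0,0,-11,0]]]'

```text
time_s: 7.9
tool_pos: [0.5572, -0.0249, 0.2453]
tcp_rot: [0.999, 0.052, 0.0, 0.0]
wrist_force: [-0.7, 0.2, -0.5]
width: 0.0608
```

```bash
python3 - <<'E'
from h import *
for c in("scene","top"):
    im,d=robot.read_camera(c); np.savez(c+"4.npz",im=im,d=d); cr=im[130:290,250:430] if c=="scene" else im[140:270,220:400]
    cv2.imwrite(f"pics/{c}4.png",cv2.resize(cr,None,fx=3,fy=3)[:,:,::-1])
o=robot.get_obs();print(o['tool_pos'],o['wrist_force'],o['width'])
E
```

```text
[ 0.55629995 -0.02475229  0.24360449] [ 0.44573263 -0.38584591 -1.17200577] 0.06086843505727064
```

View pics/scene4.png

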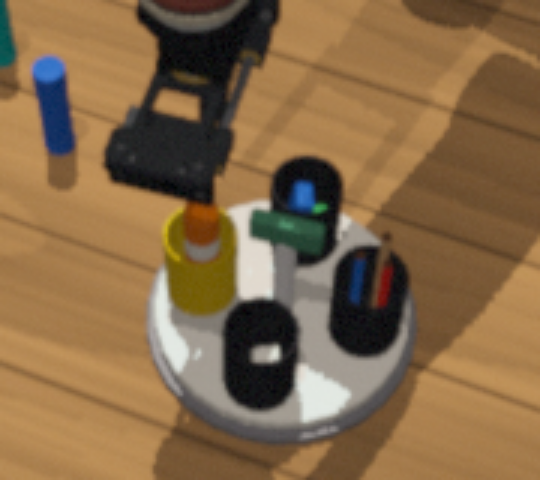

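View pics/top4.png

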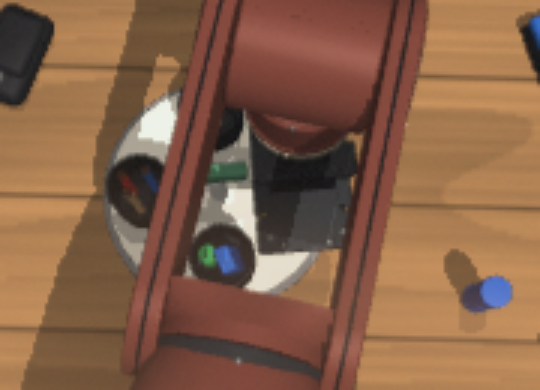

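The stick stands upright in the yellow pot: orange cap at scene crop (203,220), fingers clear above it. Next I'll move over the handle and grip it.

Emit:
servo_tool --commands '[[[0,-3,0,0],[0,-5.5,0,0],[0,-7,0,0],[0,-7,0,0],[0,-7,2,0],[0,-7,5,0],[0,-7,8,0],[0,-7,9.5,0],[0,-7,9.8,0],[0,-7,9.8,0],[0,-7,9.8,0]]]' --gripper 0.45

```text
time_s: 9.1
tool_pos: [0.5511, 0.0444, 0.1491]
tcp_rot: [0.999, 0.052, 0.001, 0.0]
wrist_force: [-0.4, -0.4, 0.3]
width: 0.048
```

Emit:
servo_tool --commands '[[[0,0,0,0],[0,0,0,0],[0,0,0,0],[0,0,0,0],[0,0,0,0],[0,0,0,0],[0,0,0,0],[0,0,0,0]]]' --gripper 1 --grip_force 20

```text
time_s: 9.9
tool_pos: [0.5481, 0.0445, 0.1475]
tcp_rot: [0.999, 0.053, -0.002, 0.0]
wrist_force: [-7.1, -1.7, 5.6]
width: 0.0164
```

```bash
python3 - <<'E'
from h import *
im,d=robot.read_camera("scene"); cr=im[130:290,250:430]
cv2.imwrite(f"pics/s5.png",cv2.resize(cr,None,fx=3,fy=3)[:,:,::-1])
o=robot.get_obs();print(o['tool_pos'],o['tcp_rot'],o['wrist_force'],o['ft_torque'],o['width'],o['qpos'])
E
```

```text
[0.54816035 0.0445399  0.14755435] [ 9.98612897e-01  5.26061221e-02 -2.20578435e-03  1.13831428e-04] [-7.07886654 -1.79184817  6.67562936] [-0.19312176  1.34774433  0.09016919] 0.01656790694666032 [-6.18925057e-02  1.27249117e-01  1.80593131e+00 -7.79735561e-04
  1.21276898e+00 -1.66878763e-01]
```

View pics/s5.png

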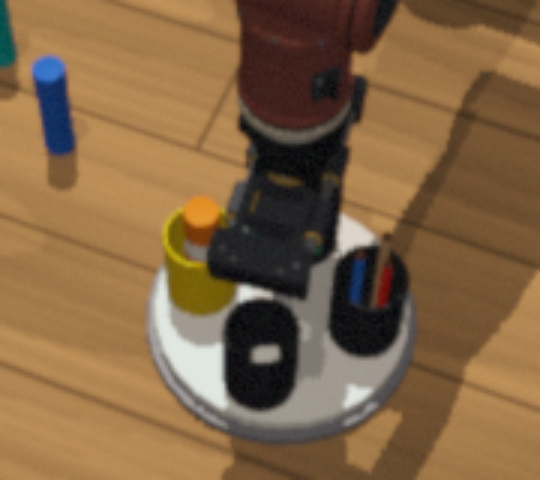

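Emit:
servo_tool --commands '[[[-0.1,0,0,0],[-0.2,0,0,0],[-0.25,0,0,0],[-0.25,0,0,0],[-0.25,0,0,0]]]'

```text
time_s: 10.45
tool_pos: [0.5479, 0.0445, 0.1477]
tcp_rot: [0.999, 0.052, 0.001, -0.0]
wrist_force: [2.0, 0.2, 0.1]
width: 0.0165
```

```bash
python3 - <<'E'
from h import *
o=robot.get_obs();print(o['tool_pos'],o['tcp_rot'],o['wrist_force'],o['ft_torque'],o['width'])
for c in("scene","top"):
    im,d=robot.read_camera(c);np.savez(c+"6.npz",im=im,d=d);X=cloud(c,d);hsv=cv2.cvtColor(im,cv2.COLOR_RGB2HSV).astype(int)
    C=np.hypot(X[...,0]-.549,X[...,1]-.0445)<.14
    m=C&(hsv[...,0]>20)&(hsv[...,0]<34)&(hsv[...,1]>150)&(X[...,2]>.106)&(X[...,2]<.12);p=X[m][:,:2]
    print(c,len(p),circ(p) if len(p)>5 else '')
E
```

```text
[0.5479206  0.04449229 0.14765735] [ 9.98621986e-01  5.24769470e-02  5.45479360e-04 -4.48209782e-05] [1.98527425 0.2376367  0.07784768] [ 0.08778051 -0.38713905  0.03699681] 0.01654825140171591
scene 61 (array([ 0.55863418, -0.0263914 ]), np.float64(0.029318977217420442))
top 33 (array([ 0.55605015, -0.02507007]), np.float64(0.02897016714512773))
```

Emit:
servo_tool --commands '[[[0,0,0,0.03],[0,0,0,0.08],[0,0,0,0.14],[0,0,0,0.2],[0,0,0,0.26],[0,0,0,0.32],[0,0,0,0.38],[0,0,0,0.44],[0,0,0,0.5],[0,0,0,0.56],[0,0,0,0.6],[0,0,0,0.6]]]'

```text
time_s: 11.75
tool_pos: [0.5477, 0.0445, 0.1476]
tcp_rot: [0.969, -0.245, 0.0, -0.0]
wrist_force: [2.0, 1.5, 0.8]
width: 0.0161
```

```bash
python3 - <<'E'
from h import *
o=robot.get_obs();print(o['tool_pos'],o['tcp_rot'],o['wrist_force'],o['ft_torque'],o['width'])
im,d=robot.read_camera("scene"); cr=im[130:290,250:430]
cv2.imwrite(f"pics/s7.png",cv2.resize(cr,None,fx=3,fy=3)[:,:,::-1])
E
```

```text
[0.54769586 0.04454574 0.14763366] [ 9.69486605e-01 -2.45144140e-01  2.17230107e-04 -1.59477662e-04] [1.95769436 1.49550932 0.7814251 ] [ 0.17887905 -0.28975977  0.0242275 ] 0.016125433630747116
```

View pics/s7.png

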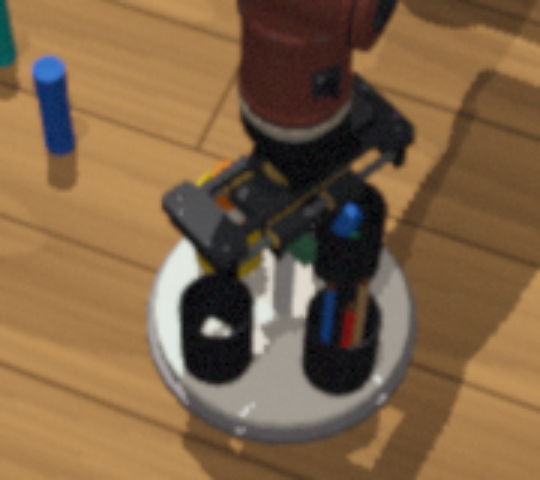

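The carousel follows the handle: the pots have moved and the pencil pot is now at crop (342,340). I'll continue with the remaining ~0.8 rad.

Emit:
servo_tool --commands '[[[0,0,0,0.04],[0,0,0,0.1],[0,0,0,0.17],[0,0,0,0.25],[0,0,0,0.33],[0,0,0,0.41],[0,0,0,0.49],[0,0,0,0.57],[0,0,0,0.65],[0,0,0,0.72],[0,0,0,0.76],[0,0,0,0.76]]]'

```text
time_s: 13.0
tool_pos: [0.5475, 0.0447, 0.1476]
tcp_rot: [0.81, -0.587, -0.0, -0.0]
wrist_force: [1.1, 1.7, 0.2]
width: 0.0166
```

```bash
python3 - <<'E'
from h import *
o=robot.get_obs();print(o['tool_pos'],o['tcp_rot'],2*np.degrees(np.arctan2(o['tcp_rot'][1],o['tcp_rot'][0])),o['wrist_force'],o['width'])
for c in("scene","top"):
    im,d=robot.read_camera(c);np.savez(c+"8.npz",im=im,d=d);X=cloud(c,d);hsv=cv2.cvtColor(im,cv2.COLOR_RGB2HSV).astype(int)
    C=np.hypot(X[...,0]-.549,X[...,1]-.0445)<.14
    m=C&(hsv[...,0]>20)&(hsv[...,0]<34)&(hsv[...,1]>150)&(X[...,2]>.106)&(X[...,2]<.12);p=X[m][:,:2]
    print(c,len(p),circ(p) if len(p)>5 else '')
    cr=im[130:290,250:430] if c=="scene" else im[140:270,220:400]
    cv2.imwrite(f"pics/{c}8.png",cv2.resize(cr,None,fx=3,fy=3)[:,:,::-1])
E
```

```text
[0.54750676 0.04469377 0.14759645] [ 8.09692089e-01 -5.86854885e-01 -1.04154036e-04 -2.33738742e-04] -71.86827766750832 [1.09019301 1.65906224 0.18575437] 0.016589990822685412
scene 0 
top 37 (array([0.47997333, 0.02311842]), np.float64(0.02888866711397929))
```

View pics/scene8.png

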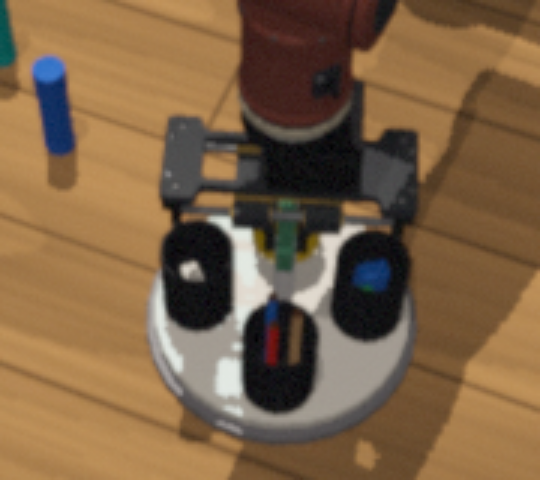

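View pics/top8.png

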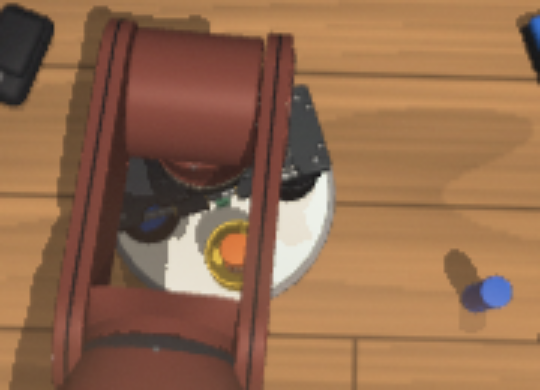

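In the top picture the pot is now at (0.480,0.023). About the axis fitted from the rotation, (0.548,0.046), that is -161.3°, against about -162.9° for the pointer. This leaves ~2 mm sideways. I'll nudge slightly and check the pointer line again.

Emit:
servo_tool --commands '[[[0,0,0,0.02],[0,0,0,0.02],[0,0,0,0.02],[0,0,0,0.02],[0,0,0,0.02],[0,0,0,0.02]]]'

```text
time_s: 13.7
tool_pos: [0.5475, 0.0446, 0.1476]
tcp_rot: [0.804, -0.595, -0.0, -0.0]
wrist_force: [2.1, 4.8, 1.1]
width: 0.0159
```

```bash
python3 - <<'E'
from h import *
o=robot.get_obs();print(o['tool_pos'],2*np.degrees(np.arctan2(o['tcp_rot'][1],o['tcp_rot'][0])),o['wrist_force'],o['width'],np.abs(o['dq']).max())
im,d=robot.read_camera("top");X=cloud("top",d);hsv=cv2.cvtColor(im,cv2.COLOR_RGB2HSV).astype(int)
C=np.hypot(X[...,0]-.549,X[...,1]-.0445)<.14
m=C&(hsv[...,0]>20)&(hsv[...,0]<34)&(hsv[...,1]>150)&(X[...,2]>.106)&(X[...,2]<.12);pot=circ(X[m][:,:2])[0]
st=C&(X[...,2]>.143)&(X[...,2]<.156)&(hsv[...,0]<19)&(hsv[...,1]>140)&(np.hypot(X[...,0]-pot[0],X[...,1]-pot[1])<.03)
print('pot',pot,'cap',st.sum(),X[st].mean(0))
z=np.load("top0.npz");X=cloud("top",z['d']);h=cv2.cvtColor(z['im'],cv2.COLOR_RGB2HSV).astype(int)
m=((h[...,0]<6)|(h[...,0]>172))&(h[...,1]>140); m[:238]=0;m[256:]=0;m[:,:298]=0;m[:,316:]=0
for a in ((.5479,.0461),(.549,.0447),(.5475,.0447)):
    a=np.array(a);q=X[m];q=q[q[:,2]>.006][:,:2];r=np.hypot(*(q-a).T);k=(r>.124)&(r<.153);c=q[k].mean(0)-a;v=pot-a;u=c/np.linalg.norm(c)
    print(a,k.sum(),np.degrees(np.arctan2(*c[::-1])),np.degrees(np.arctan2(*v[::-1])),'lat',u[0]*v[1]-u[1]*v[0])
for c in ("scene","top"):
  for n in ("mug_rim","mouse","stapler"):
    if c=="scene": im,d=robot.read_camera(c) if n=="mug_rim" else (im,d)
    for r in robot.silhouettes(n,c)[:1]: print(c,n,np.round(r['box']))
E
```

```text
[0.54752719 0.04464697 0.1476035 ] -73.04230511308275 [2.07498679 4.75125059 1.10722435] 0.01586483683018893 0.0015354960862863675
pot [0.47983095 0.02429243] cap 80 [0.48078761 0.02719636 0.14844666]
[0.5479 0.0461] 57 -162.92600256490667 -162.23587643847094 lat 0.0008609180939543534
[0.549  0.0447] 57 -163.64901752230494 -163.5618795933471 lat 0.00010967827702354493
[0.5475 0.0447] 56 -163.44545134244336 -163.21778392103496 lat 0.0002808468856431365
scene mug_rim [444. 238. 488. 279.]
scene mouse [300. 197. 388. 276.]
scene stapler [192. 202. 212. 256.]
top mug_rim [173. 196. 205. 231.]
top mouse [208. 140. 238. 176.]
```

```bash
python3 - <<'E'
from h import *
print(robot.finish_job())
E
```

```text
the job is handed in; nothing more can be done
None
```

The orange and white glue stick stands in the yellow pot, cap up and let go. I then turned the carousel about 79° clockwise by its green handle and handed the job in at about 14 s of robot time, with the handle still gripped at a 20 N setting. The job reports no verdict, so what follows are my own last checks.

**Checks that passed**
- **Pot position:** the pot centre is within about 1 mm sideways of the pointer's line, on its side. That holds for each of three estimates of the turning axis.
- **Stick:** the cap top is at 148 mm, about 3 mm from the pot's centre, which puts the stick upright on the pot floor.
- **Arm:** it was at rest when I handed in, and the grasp point was close to the bar's centre.
- **Bystanders:** the mug (both cameras), the mouse (top camera) and the stapler (scene camera) were where they were at the start.

**Checks that disagreed or were missing**
- **Finger opening:** the fingers read 16–16.5 mm on the 14 mm bar, so the grip is probably slightly skewed. The carousel still followed the turn without visible slip.
- **Mouse:** the network's scene-camera detection of the mouse in the last picture landed on the carousel. I took that as a misdetection, because the top camera showed the mouse unmoved.
- **Stapler:** the top camera did not report it in the last check.

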